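# Close a coffee grinder to burr touch, then set its grind wheel to the long mark

## Task

The hopper is off the demo grinder: turn the grind wheel on its top clockwise (seen from above) until you feel the burrs touch, and press on gently for a moment without forcing it. Then turn the wheel back until the pointer on its far rim stands at the long mark of the scale ring, and let go. Do not disturb the things around the grinder.

Things in the scene. Friction and masses are not known exactly. Their poses are not given: they have to be found in the camera images.
- wheel_grip (a point): On the vertical axis of the grind wheel, 11 mm below its top. The wheel: ribbed black upright cylinder, 56 mm across, 38 mm high, on the grinder's head, top 244 mm above the counter. Pinch it across from above, fingertips at most 27 mm below its top (above the pointer); nothing else stands beside it there. Friction about 0.12 N m; stays where it is left; the axis does not move.
- pointer (a point): Tip of the aluminium pointer at the wheel's foot, on the rim away from the robot: 46 mm from the wheel axis, 32 mm below the wheel's top; 3 mm wide at the tip, 8 mm at the root, 4 mm thick. Turns with the wheel. At the start it is 0.5 to 1.5 rad counter-clockwise of burr touch, on either side of the long mark.
- mark (a point): Inner end of the long mark, 46 mm from the wheel axis, at the pointer tip's height. The mark is white, 16 mm long, 4 mm broad, and runs down the ring's edge; the other marks are thin and short, one every 10 degrees. The burrs touch when the pointer is 25 to 75 degrees clockwise (from above) of this mark, somewhere else each time.
- scale: Scale ring: black, 128 mm across, 10 mm thick, fixed on the grinder's head round the wheel's foot; origin under its centre, on the wheel axis, 190 mm above the counter; its x axis points to the long mark.
- grinder: Grey coffee grinder fixed to the counter, housing 150 x 130 mm, 190 mm high up to the scale ring, cup tray reaching 165 mm to its +x (away from the robot); origin on the counter under the wheel axis.
- burr (a joint): Hidden spring-held burr carrier, give in rad, 0 at rest. At burr touch the clockwise wheel meets it; it gives only above 0.30 N m on the wheel, 1 rad per further 2.5 N m (0.04 at 0.40, 0.12 at 0.60 N m), the wheel turning with it. Gentle pressing is 0.45 to 0.55 N m for half a second; more is forcing. A 20 N pinch carries it without slipping. Springs back by itself.
- hopper: Bystander: clear plastic funnel-shaped hopper, 136 mm across and 130 mm high, standing on the counter; origin under its centre.
- jug: Bystander: steel jug with a handle, 84 mm across and 100 mm high; origin under its centre.
- tin: Bystander: aluminium tin, 76 mm across and 110 mm high; origin under its centre.

How it is judged (in metres and radians):
On the way:
1. the wheel is pressed clockwise against burr touch, so that the carrier gives by more than 0.04 rad (0.40 N m) for 0.2 s (value of joint burr above 0.04 rad), for 0.2 s.
At the end, for the whole second after the job is handed in: after burr touch the pointer's tip stands at the inner end of the long mark, within 4 mm (5 degrees), and the burr carrier is back at rest (give below 0.01 rad) (horizontal distance between pointer and mark below 0.004 m and value of joint burr below 0.01 rad).
It fails at once if the wheel is forced past burr touch: the carrier gives by more than 0.12 rad (0.60 N m) (value of joint burr above 0.12 rad).
It fails at once if the hopper is moved by more than 15 mm (distance of hopper from where it was at the start of the episode above 0.015 m).
It fails at once if the jug is moved by more than 15 mm (distance of jug from where it was at the start of the episode above 0.015 m).
It fails at once if the tin is moved by more than 15 mm (distance of tin from where it was at the start of the episode above 0.015 m).
It also fails if it takes over 69 s, if anything falls off the work surface, if the arm or the gripper's body presses on something with over 40 N, if the wrist force passes 120 N, or if a joint passes its speed limit or range.

## Robot

A 7-joint arm with a two-finger parallel gripper is mounted at the origin on the work surface. World frame = base frame: x ahead of the robot, y to its left, z up, the work surface at z = 0. Lengths are in m, angles in degrees, forces in N, time in s.
With the tool pointing down it reaches from about 0.425 to 1.025 m from the base axis. Payload 9.4 kg.
Tool frame: the origin (TCP) lies midway between the tips of the shut fingers; the grasp point (between the pads) lies 19 mm behind it; x points along the fingers, y is the direction in which the jaws open and shut, and the axes are right-handed (so a half turn about x gives the same grasp; the last joint's range is limited). The gripper opens to 93 mm and grips with 3 to 60 N. Pads are 15 mm wide; open, the fingers measure 128 mm over their backs; the gripper's body (75 mm by 188 mm) begins 65 mm behind the grasp point.
Start: joints at [-70.571, 34.337, -0.143, 91.639, 0.103, 54.024, -4.572], TCP at [0.293, 0.663, 0.219] pointing down, gripper open.
Joint ranges: [-147.43, 147.43], [-19.82, 112.94], [-74.19, 73.91], [6.32, 146.72], [-59.91, 239.91], [6.04, 106.73], [-150.56, 150.56]. Speed limits (degrees/s): [127.2, 127.2, 172.46, 172.46, 180, 180, 180].

## Interface

Orientations are given as [roll, pitch, yaw] about the fixed x, y, z axes, in that order (R = Rz(yaw) Ry(pitch) Rx(roll)).
In Python, from plant import robot, kin, eyes, telemetry gives the robot as it stands. Calls block until the motion is done:
- robot.reach(position, orientation): joint-space move of the TCP to a pose.
- robot.move_linear(position, attitude=None, max_speed=0.15, f_stop=None): straight line of the TCP; attitude=None keeps the orientation; max_speed is the mean speed in m/s. With f_stop (N) it stops when the force on the tool has changed by that much, and returns True; else False.
- robot.goto_joints(angles): joint-space move.
- robot.ungrasp() and robot.grab(effort=None): open the fingers fully, or close them until they stop; effort is the grip in N (None keeps the last).
- robot.wait(seconds).
- kin.solve_ik(position, orientation): joint angles nearest the present ones, or None.
- eyes.capture(name): name is "scene" or "top" or "wrist"; returns (picture, depth): 384x512x3 uint8, red, green, blue; 384x512 float32, m along the optical axis (not along the pixel's ray), 0 where there is no reading.
- eyes.camera_params(name): a dict with "fx", "fy", "cx", "cy" (pixels), "k1" (the pictures are not rectified: a ray, as slopes to the right and down, at radius r is drawn at 1 + k1 r^2 times it, then the intrinsics apply), "rvec" (rotation vector, rad) and "tvec" (3), from world to camera coordinates, as OpenCV has them. Camera axes: x right, y down, z forward; pixel columns grow to the right and rows downward; lengths in m; the calibration is good to about 2 mm. A picture is of the moment at which its call begins: read the wrist's pose just before it. camera_params takes no time and is no camera call; for the wrist camera it gives the pose at the moment of the call.
A pose or a line that the arm cannot do raises robot.IKError and nothing moves.
- robot.sign_off(): hands the job in, once; it reports no verdict.
Readings, each from a call of its own:
- telemetry.read_time_s(): time.
- telemetry.read_q(): joint angles.
- telemetry.read_joint_velocities(): joint speeds.
- telemetry.read_joint_torque(): joint torques, N m.
- telemetry.read_eef_pos(): TCP position.
- telemetry.read_ee_rot(): TCP orientation.
- telemetry.read_ft_force(): force on the tool from outside, world axes, zero at the start.
- telemetry.read_ft_torque(): the same for the moment, N m.
- telemetry.read_grip_width(): finger opening in m.
Only numpy, scipy, OpenCV 4.12 (cv2) and the standard library are available. Lean on these libraries where they do the work, as an engineer would, in place of code of your own. Each camera call takes 0.05 s, during which the arm holds its last target.

## Working session

There is one attempt and no reset: what is moved stays moved. The work goes in short steps, each a Python script; the robot and the scene stay as the last script left them, time stands still between calls to the robot, and variables do not carry over. Pictures are saved under pics/ and viewed, and the job is handed in when it is done.

```bash
ls; mkdir -p pics; cat > h.py <<'E'
import numpy as np, cv2
from plant import robot, kin, eyes, telemetry
def save(n,f):
    p,d=eyes.capture(n); cv2.imwrite('pics/'+f+'.png',cv2.cvtColor(p,cv2.COLOR_RGB2BGR)); np.save('pics/'+f+'_d.npy',d); return p,d
def rays(c,px):
    px=np.array(px,float).reshape(-1,2); x=np.c_[(px[:,0]-c['cx'])/c['fx'],(px[:,1]-c['cy'])/c['fy']]
    u=x.copy()
    for _ in range(20): u=x/(1+c['k1']*(u**2).sum(1,keepdims=True))
    R=cv2.Rodrigues(np.array(c['rvec'],float))[0]; t=np.array(c['tvec'],float).ravel()
    return -R.T@t, np.c_[u,np.ones(len(u))]@R
def onplane(c,px,z):
    o,d=rays(c,px); return o+d*((z-o[2])/d[:,2])[:,None]
E
python3 - <<'E'
from h import *
for n in ('scene','top','wrist'):
    save(n,n+'0'); c=eyes.camera_params(n); print(n,{k:np.round(v,4).tolist() for k,v in c.items()}, rays(c,[[256,192]]))
print(telemetry.read_time_s(),telemetry.read_ee_rot(),telemetry.read_ft_force(),telemetry.read_ft_torque(),telemetry.read_grip_width())
E
```

```text
pics
scene {'fx': 463.705, 'fy': 463.705, 'cx': 255.1202, 'cy': 189.5435, 'k1': 0.0046, 'rvec': [1.6074, 2.2312, -0.6533], 'tvec': [0.1186, -0.3931, 1.8386]} (array([1.27529293, 0.32218033, 1.34860553]), array([[-0.49743157, -0.1764992 , -0.84937714]]))
top {'fx': 489.7737, 'fy': 489.7737, 'cx': 258.8934, 'cy': 188.6692, 'k1': -0.0005, 'rvec': [2.2047, -2.1636, 0.0484], 'tvec': [0.0691, 0.565, 1.4972]} (array([0.4744065 , 0.05651355, 1.52883984]), array([[ 0.05199021,  0.02113329, -0.9984646 ]]))
wrist {'fx': 313.0803, 'fy': 313.0803, 'cx': 258.5316, 'cy': 192.9147, 'k1': -0.0394, 'rvec': [-2.4128, -1.5741, -0.2354], 'tvec': [-0.7244, -0.0369, 0.3916]} (array([0.21884474, 0.69580167, 0.38394259]), array([[ 0.26331574, -0.12640437, -0.95643122]]))
0.15 [ -85.17297202   89.93226479 -108.99437155] [-0.13724708  0.63468655  0.36916364] [-0.04508298  0.01885016 -0.06321353] 0.09322068102249875
```

View pics/scene0.png

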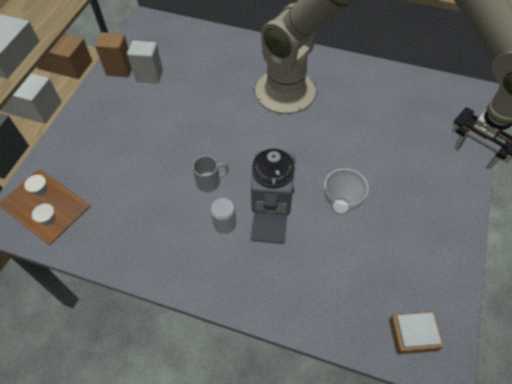

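View pics/top0.png

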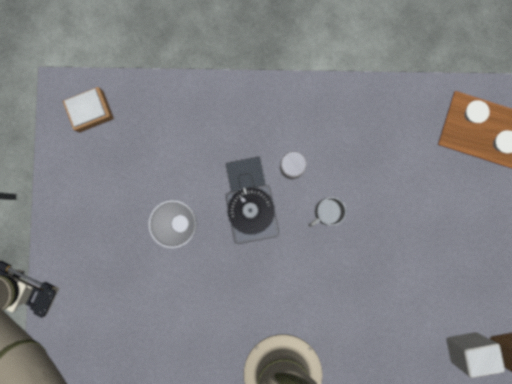

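The scene view has the grinder at about (273,180), the jug at (207,172), the tin at (223,213) and the hopper at (345,190). In the top view the wheel is at (251,210). I'll enlarge both.

```bash
python3 - <<'E'
from h import *
a=cv2.imread('pics/top0.png')[170:250,210:290]; b=cv2.imread('pics/scene0.png')[140:220,235:315]
cv2.imwrite('pics/z0.png',np.hstack([cv2.resize(i,(400,400),interpolation=cv2.INTER_CUBIC) for i in (a,b)]))
c=eyes.camera_params('top')
print(onplane(c,[[251,210]],.244), onplane(c,[[172,224]],.0),onplane(c,[[293,165],[330,211]],.1))
E
```

```text
[[0.49381409 0.09589189 0.244     ]] [[0.4491402 0.3491569 0.       ]] [[ 0.62996702 -0.0200385   0.1       ]
 [ 0.49745857 -0.12959151  0.1       ]]
```

View pics/z0.png

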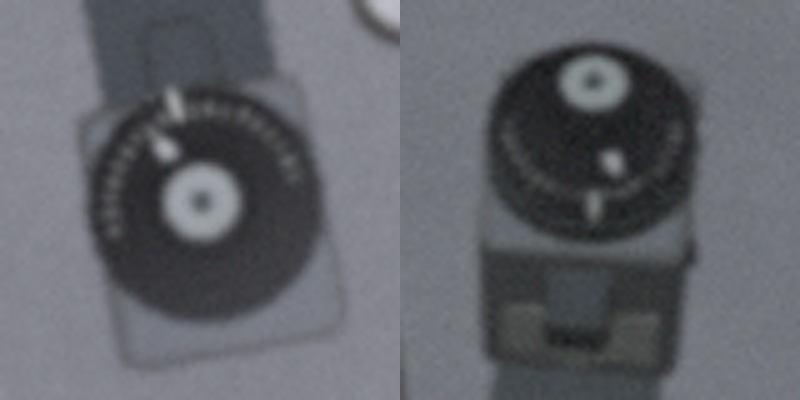

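The pointer tip sits about 20° counter-clockwise (image left) of the long mark, at crop pixels (165,150) and (175,105). The bright cap marks the wheel axis. Next I measure these from the top view and check joint 7's room to turn.

```bash
cat >> h.py <<'E'
from scipy.spatial.transform import Rotation as Ro
def down(a):  # tool x down, y at azimuth a (deg)
    c,s=np.cos(np.radians(a)),np.sin(np.radians(a))
    R=np.array([[0,c,s],[0,s,-c],[-1,0,0]])
    yaw=0.0  # pitch 90: R = Ry(90) Rx(roll) with yaw=0
    for roll in (a,-a,a+90,a-90,90-a,-90-a,180+a,180-a):
        if np.allclose(Ro.from_euler('xyz',[roll,90,0],degrees=True).as_matrix(),R,atol=1e-6): return [(roll+180)%360-180,90,0]
    raise ValueError
def azi():
    R=Ro.from_euler('xyz',telemetry.read_ee_rot(),degrees=True).as_matrix(); return np.degrees(np.arctan2(R[1,1],R[0,1])),R
E
python3 - <<'E'
from h import *
im=cv2.cvtColor(cv2.imread('pics/top0.png'),cv2.COLOR_BGR2GRAY)
c=eyes.camera_params('top')
m=np.zeros_like(im); m[195:225,238:265]=1
t=((im>95)&(m>0)).astype(np.uint8)
n,l,s,ce=cv2.connectedComponentsWithStats(t)
for i in range(1,n): print(s[i],ce[i])
i=1+np.argmax(s[1:,4]); 
u=onplane(c,[ce[i]],.244)[0];print('axis',u)
for nm,px,z in(('mark',[245,191],.2),('ptr',[243,199.5],.214)):
    p=onplane(c,[px],z)[0]-u; print(nm,p,np.hypot(*p[:2]),np.degrees(np.arctan2(p[1],p[0])))
a,R=azi(); print('azi',a,R.round(3)); cw=rays(eyes.camera_params('wrist'),[[256,192]])[0]
print('cam in tool',R.T@(cw-telemetry.read_eef_pos()))
for a in range(-180,180,30):
    q=kin.solve_ik([u[0],u[1],.36],down(a)); print(a,None if q is None else np.round(q,1))
E
```

```text
[240 196   6   6  22] [242.36363636 198.86363636]
[243 203  15  15 185] [249.89189189 209.90810811]
axis [0.49399947 0.09880282 0.244     ]
mark [ 0.05176794  0.01579447 -0.044     ] 0.054123795357223364 16.96701732103881
ptr [ 0.02804603  0.02007996 -0.03      ] 0.03449325109085945 35.601318380536576
azi 66.1785971187847 [[-0.     0.404  0.915]
 [-0.001  0.915 -0.404]
 [-1.    -0.001  0.   ]]
cam in tool [-1.65983590e-01  8.62844348e-05 -8.08276550e-02]
-180 [ 30.1  19.4 -62.6 107.   19.   65.  140.7]
-150 [ -66.5   17.5   65.   111.7  -18.    61.9 -143.8]
-120 [ -66.5   17.5   65.   111.7  -18.    61.9 -113.8]
-90 [-57.6  13.5  50.4 111.4 -11.9  60.4 -92.1]
-60 [-51.1  12.   41.4 111.2  -9.1  60.1 -65.8]
-30 [-44.7  11.2  33.  110.9  -7.   59.9 -38.7]
0 [-39.8  10.8  26.7 110.6  -5.6  59.9 -10.6]
30 [-34.7  10.5  20.5 110.4  -4.2  59.9  17.6]
60 [-29.5  10.3  14.1 110.1  -2.9  59.9  45.9]
90 [-24.1  10.3   7.7 109.8  -1.6  60.   74.2]
120 [-16.5  10.5  -1.6 109.4   0.3  60.1 101.8]
150 [ -9.5  10.8  -9.9 109.    2.1  60.3 129.7]
```

View pics/wrist0.png

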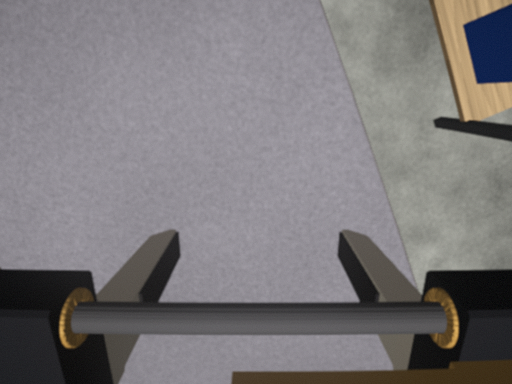

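The wrist camera sits 80 mm to the tool's −z side. In this view only table and shelf are visible past the fingers. Joint 7 decreases when turning clockwise. With jaws at azimuth −10° the camera will look at the pointer side throughout, and joint 7 keeps enough range. I go above the wheel.

```bash
python3 - <<'E'
from h import *
t0=telemetry.read_time_s()
robot.reach([.494,.0988,.36],down(-10)); print(telemetry.read_time_s()-t0, telemetry.read_q(), telemetry.read_eef_pos(),azi()[0])
robot.wait(.3)
c=eyes.camera_params('wrist'); np.save('pics/cw1.npy',c,allow_pickle=True); save('wrist','w1'); save('top','top1')
print(telemetry.read_ft_force(),telemetry.read_ft_torque())
E
```

```text
2.2 [-41.48549074  10.93611199  28.75522661 110.68976556  -6.04497817
  59.86587956 -19.99273247] [0.49405567 0.10002698 0.35963326] -9.867810758746366
[ 0.01686007 -0.34807407 -0.98099479] [-0.08380549  0.03776652 -0.03401231]
```

View pics/w1.png

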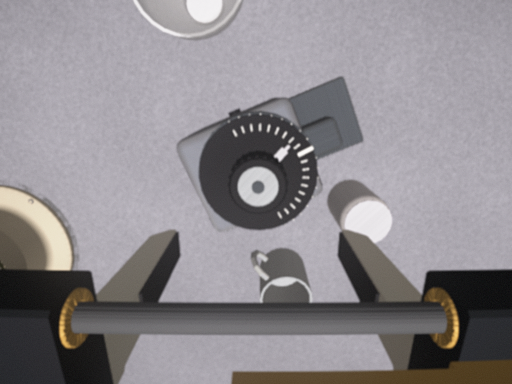

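The wrist view shows the wheel cap at about (258,186), the pointer at (283,153) and the long mark at (305,151). The fingertips are at (178,235) and (342,235), and the wheel lies between them in column.

```bash
cat >> h.py <<'E'
def measure(f,c,u0=None,zt=.244):
    im=cv2.imread('pics/'+f+'.png'); g=cv2.cvtColor(im,cv2.COLOR_BGR2GRAY)
    # metric top-down rectification of the pointer-height plane via calibration rays
    n,l,s,ce=cv2.connectedComponentsWithStats((g>110).astype(np.uint8))
    out=[]
    for i in range(1,n):
        if s[i,4]<5 or s[i,4]>3000: continue
        ys,xs=np.where(l==i)
        P=onplane(c,np.c_[xs,ys],.212)[:,:2]
        if u0 is not None:
            d=P-u0; r=np.hypot(*d.T)
            if r.mean()>.075: continue
            an=np.degrees(np.angle(np.exp(1j*np.arctan2(d[:,1],d[:,0])).mean()))
            out.append((s[i,4],ce[i].round(1),r.min().round(4),r.max().round(4),an.round(1)))
        else: out.append((s[i,4],ce[i].round(1),onplane(c,[ce[i]],zt)[0].round(4)))
    return out
E
python3 - <<'E'
from h import *
c=np.load('pics/cw1.npy',allow_pickle=True).item()
g=cv2.imread('pics/w1.png')
cv2.imwrite('pics/z1.png',cv2.resize(g[100:240,190:330],(600,600),interpolation=cv2.INTER_CUBIC))
gg=cv2.cvtColor(g,cv2.COLOR_BGR2GRAY)
m=np.zeros_like(gg); m[160:212,232:285]=1
n,l,s,ce=cv2.connectedComponentsWithStats(((gg>110)&(m>0)).astype(np.uint8))
i=1+np.argmax(s[1:,4]); print(s[i]); cn=cv2.findContours((l==i).astype(np.uint8),0,1)[0][0]
e=cv2.fitEllipse(cn); print(e); u=onplane(c,[e[0]],.244)[0]; print(u)
d=np.load('pics/w1_d.npy'); print('depth height', [ (lambda o,r,z:o+r[0]*z)(*rays(c,[[x,y]]),d[y,x]) for x,y in((250,180),(268,190))])
for t in measure('w1',c,u[:2]): print(*t)
E
```

```text
[ 237  166   42   41 1238]
((257.6598815917969, 186.21153259277344), (39.464298248291016, 40.92668151855469), 90.37625122070312)
[0.4950146  0.10059271 0.244     ]
depth height [array([0.48912875, 0.10806724, 0.24529178]), array([0.50395567, 0.09548314, 0.24469929])]
5 [249. 114.] 0.0638 0.0656 87.6
7 [260.  113.3] 0.0642 0.0661 78.1
6 [238.  116.5] 0.064 0.0654 97.4
5 [228.4 120.8] 0.0636 0.0653 106.6
27 [259.6 126.6] 0.0487 0.0556 78.0
22 [251.  127.5] 0.0481 0.0551 87.4
24 [268.3 127.4] 0.0486 0.0557 68.5
23 [242.4 129.3] 0.048 0.0551 97.1
26 [276.5 130.5] 0.048 0.0554 59.0
26 [234.5 132.7] 0.0479 0.0554 106.6
6 [299.5 130. ] 0.0629 0.065 39.7
25 [284.1 134.4] 0.048 0.0554 49.5
171 [282.8 151. ] 0.0273 0.0547 37.7
8 [306.9 138.1] 0.0626 0.0647 29.8
29 [296.4 146. ] 0.047 0.0549 30.3
108 [305.5 150.8] 0.0463 0.0651 20.3
29 [303.6 160.9] 0.0462 0.0538 10.8
1238 [257.7 186.2] 0.0004 0.0313 -100.2
25 [305.7 168.8] 0.0462 0.0536 1.0
22 [305.2 177. ] 0.0458 0.053 -9.0
23 [304. 185.] 0.0455 0.0522 -19.1
23 [301.1 192.3] 0.0446 0.0517 -29.0
21 [297.4 199.4] 0.0445 0.0514 -39.3
22 [292.4 205.6] 0.044 0.0518 -49.5
20 [286.  210.6] 0.0434 0.0506 -60.0
22 [279.3 214.8] 0.043 0.0512 -70.5
```

View pics/z1.png

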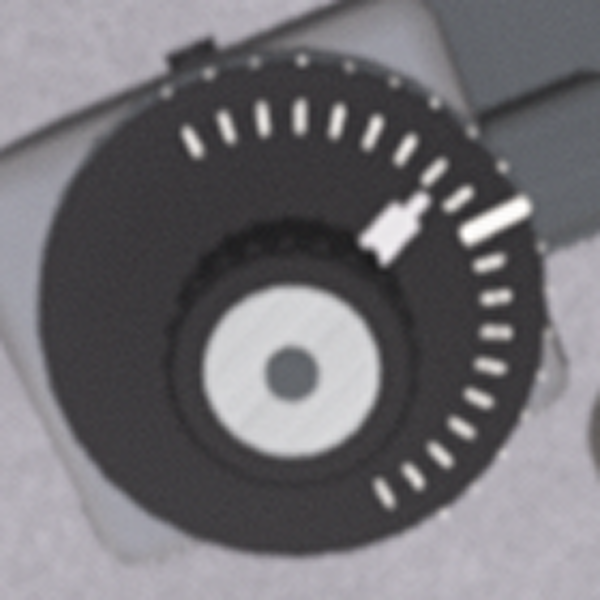

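The pointer is at about 37.5°, the long mark at 20.3°, and the axis at (0.495, 0.1006). The radii fit the given sizes (tip about 46 mm, mark 46–65 mm). The cap's depth gives a height of 0.245 m, against 0.244 m stated. I cross-check the axis with the ring marks, then descend.

```bash
python3 - <<'E'
from h import *
c=np.load('pics/cw1.npy',allow_pickle=True).item()
px=[[259.6,126.6],[251,127.5],[242.4,129.3],[234.5,132.7],[276.5,130.5],[296.4,146],[303.6,160.9],[305.2,177],[304,185],[301.1,192.3],[297.4,199.4],[292.4,205.6],[286,210.6],[279.3,214.8]]
P=onplane(c,px,.2)[:,:2]
A=np.c_[2*P,np.ones(len(P))]; s=np.linalg.lstsq(A,(P**2).sum(1),rcond=None)[0]; print('ring centre',s[:2],np.sqrt(s[2]+s[:2]@s[:2]))
print([telemetry.read_eef_pos() for _ in range(3)])
u=(np.array([.4950,.1006])+s[:2]+[.494,.0988])/3; print(u)
robot.move_linear([u[0],u[1],.262],down(-10),max_speed=.1); robot.wait(.2)
print(telemetry.read_eef_pos(),telemetry.read_time_s())
np.save('pics/cw2.npy',eyes.camera_params('wrist'),allow_pickle=True); save('wrist','w2')
E
```

```text
ring centre [0.49489171 0.10016743] 0.05115052312193681
[array([0.49403541, 0.09892458, 0.35997197]), array([0.49403541, 0.09892458, 0.35997197]), array([0.49403541, 0.09892458, 0.35997197])]
[0.49463057 0.09985581]
[0.49482354 0.09993292 0.26243774] 4.0833
```

View pics/w2.png

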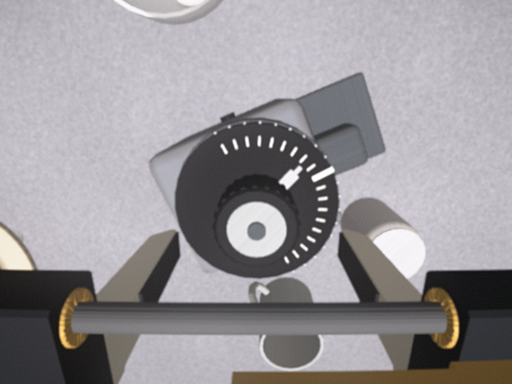

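The cap is at (257,230) and the finger midline at about column 260, so the jaws straddle the wheel. I lower and pinch.

```bash
python3 - <<'E'
from h import *
u=[.4947,.1000]
print(robot.move_linear([*u,.219],down(-10),max_speed=.06,f_stop=8)); robot.wait(.2)
T=np.mean([telemetry.read_ft_torque() for _ in range(5)],0);print(telemetry.read_eef_pos(),telemetry.read_ft_force(),T)
robot.grab(20); robot.wait(.3)
print(telemetry.read_eef_pos(),telemetry.read_grip_width(),telemetry.read_ft_force(),[telemetry.read_ft_torque().round(3) for _ in range(3)],azi()[0],telemetry.read_q(),telemetry.read_time_s())
for i in range(6):
    robot.wait(.05); print(telemetry.read_ft_torque().round(3),telemetry.read_joint_torque().round(2))
np.save('pics/cw3.npy',eyes.camera_params('wrist'),allow_pickle=True); save('wrist','w3')
E
```

```text
False
[0.49487735 0.10008077 0.2193161 ] [-0.17400609  0.25649014  0.33964038] [-0.10114399  0.10464354  0.06398586]
[0.49355382 0.1001722  0.21892926] 0.056045139870275304 [-5.92167422  1.16667605  5.13746377] [array([ 0.245,  1.391, -0.065]), array([ 0.245,  1.391, -0.065]), array([ 0.245,  1.391, -0.065])] -9.99247929008493 [-36.83022966  20.58602316  25.40454562 121.26579232 -13.39171448
  40.89387472 -12.6319202 ] 6.1833
[ 0.213  1.33  -0.046] [  1.05 -45.48   5.72 -21.6    0.31  -1.8    0.06]
[ 0.213  1.304 -0.071] [  1.06 -45.48   5.72 -21.6    0.31  -1.8    0.06]
[ 0.238  1.335 -0.055] [  1.06 -45.48   5.73 -21.6    0.31  -1.8    0.06]
[ 0.204  1.307 -0.057] [  1.06 -45.48   5.73 -21.6    0.31  -1.8    0.06]
[ 0.231  1.332 -0.115] [  1.06 -45.48   5.73 -21.6    0.31  -1.8    0.06]
[ 0.162  1.345 -0.005] [  1.05 -45.48   5.73 -21.6    0.31  -1.8    0.06]
```

View pics/w3.png

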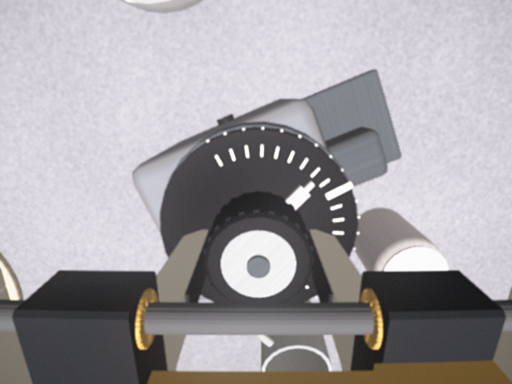

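The pinch holds at 56.0 mm, which matches the wheel. The TCP was pushed −1.3 mm in x, so the axis is at x≈0.4935. Lateral force at the TCP explains Mx and My through a 0.22 m lever, so Mz is the pure wheel torque. I recentre, turn 34° clockwise (touch can't come before about 42°), then go in small steps.

```bash
cat >> h.py <<'E'
def rd(n=6):
    T=[];J=[]
    for i in range(n): robot.wait(.02); T.append(telemetry.read_ft_torque()[2]); J.append(telemetry.read_joint_torque()[6])
    return np.mean(T),np.mean(J)
def st(tag=''):
    Mz,J=rd(); q=telemetry.read_q()[6]
    print(tag,'t %.2f q7 %.2f azi %.2f Mz %.3f J7 %.3f'%(telemetry.read_time_s(),q,azi()[0],Mz,J),telemetry.read_ft_force().round(1),flush=True); return Mz,J,q
E
python3 - <<'E'
from h import *
robot.move_linear([.4934,.1001,.219],down(-10),max_speed=.05); robot.wait(.1); st('recentred')
q=np.array(telemetry.read_q()); np.save('q0.npy',q); 
for d in (10,22,34):
    g=q.copy(); g[6]-=d; robot.goto_joints(g); st(str(d))
print(telemetry.read_eef_pos(),telemetry.read_grip_width())
np.save('pics/cw4.npy',eyes.camera_params('wrist'),allow_pickle=True); save('wrist','w4')
E
```

```text
recentred t 6.98 q7 -12.70 azi -10.00 Mz -0.055 J7 0.050 [-2.   1.7  1.6]
10 t 7.38 q7 -22.49 azi -19.79 Mz -0.102 J7 -0.093 [-3.   1.3  2.6]
22 t 7.79 q7 -34.43 azi -31.72 Mz -0.083 J7 -0.067 [-4.1  1.8  4.1]
34 t 8.21 q7 -46.30 azi -43.59 Mz -0.104 J7 -0.015 [-3.9  2.2  4.4]
[0.49305065 0.10041054 0.21893764] 0.055739412817767155
```

View pics/w4.png

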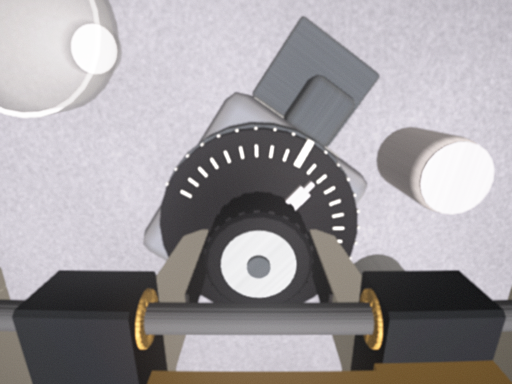

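The pointer kept its place relative to the jaws at (300,195), so there was no slip. It now sits clockwise of the long mark, which is at (304,153). Next come 3° steps, stopping on the first clear torque rise.

```bash
python3 - <<'E'
from h import *
q=np.load('q0.npy'); d=34; b=-.08
while d<92:
    d+=2.5; g=q.copy(); g[6]-=d; robot.goto_joints(g); M,J,q7=st('%.1f lag %.2f'%(d,telemetry.read_q()[6]-g[6]))
    if M>.15 or J<-.35 or q7-g[6]>1.0: print('touch?'); break
np.save('d.npy',d)
E
```

```text
36.5 lag 0.39 t 8.61 q7 -48.80 azi -46.09 Mz -0.105 J7 0.075 [-5.1  2.8  4.2]
39.0 lag 0.39 t 8.96 q7 -51.30 azi -48.59 Mz -0.137 J7 0.075 [-5.8  3.3  4.8]
41.5 lag 0.39 t 9.31 q7 -53.80 azi -51.09 Mz -0.101 J7 0.075 [-4.7  3.   4. ]
44.0 lag 0.39 t 9.66 q7 -56.30 azi -53.58 Mz -0.108 J7 0.075 [-5.2  2.7  4.8]
46.5 lag 0.39 t 10.01 q7 -58.80 azi -56.09 Mz -0.104 J7 0.075 [-4.7  2.5  4.9]
49.0 lag 0.39 t 10.36 q7 -61.30 azi -58.58 Mz -0.118 J7 0.075 [-5.2  3.3  3.5]
51.5 lag 0.39 t 10.71 q7 -63.80 azi -61.09 Mz -0.102 J7 0.075 [-4.6  3.8  4.7]
54.0 lag 0.39 t 11.06 q7 -66.30 azi -63.58 Mz -0.115 J7 0.075 [-5.1  3.8  5.2]
56.5 lag 0.39 t 11.41 q7 -68.80 azi -66.08 Mz -0.121 J7 0.075 [-5.6  3.3  3.9]
59.0 lag 0.39 t 11.76 q7 -71.30 azi -68.58 Mz -0.106 J7 0.075 [-5.8  3.8  5.2]
61.5 lag 0.39 t 12.11 q7 -73.80 azi -71.08 Mz -0.140 J7 0.075 [-5.6  4.4  5. ]
64.0 lag 0.39 t 12.46 q7 -76.30 azi -73.58 Mz -0.127 J7 0.075 [-5.1  3.3  5. ]
66.5 lag 0.39 t 12.81 q7 -78.80 azi -76.07 Mz -0.091 J7 0.075 [-5.6  3.7  4.6]
69.0 lag 0.39 t 13.16 q7 -81.30 azi -78.58 Mz -0.123 J7 0.075 [-5.1  4.   4.7]
71.5 lag 0.39 t 13.51 q7 -83.80 azi -81.07 Mz -0.103 J7 0.076 [-5.8  4.2  4.2]
74.0 lag 0.39 t 13.86 q7 -86.30 azi -83.57 Mz -0.125 J7 0.076 [-5.4  4.2  4.5]
76.5 lag 0.42 t 14.21 q7 -88.76 azi -85.99 Mz 0.372 J7 -0.406 [-5.5  4.1  4. ]
touch?
```

Touch came between 74° and 76.5°: Mz jumped to +0.37 N m, and joint 7 torque agrees. Next I take 0.3° steps to find the yield knee, watching torque against angle.

```bash
python3 - <<'E'
from h import *
q=np.load('q0.npy'); d=float(np.load('d.npy'))
st('still'); np.save('pics/cw5.npy',eyes.camera_params('wrist'),allow_pickle=True); save('wrist','w5')
for k in range(6):
    d+=.3; g=q.copy(); g[6]-=d; robot.goto_joints(g); M,J,q7=st('%.1f'%d)
    if M>.48 or J<-.5: print('stop'); break
np.save('d.npy',d)
E
```

```text
still t 14.31 q7 -88.77 azi -85.99 Mz 0.356 J7 -0.363 [-4.9  3.4  4.4]
76.8 t 14.71 q7 -89.06 azi -86.29 Mz 0.353 J7 -0.378 [-5.4  4.2  4.8]
77.1 t 15.06 q7 -89.36 azi -86.59 Mz 0.375 J7 -0.391 [-5.   4.4  4.4]
77.4 t 15.41 q7 -89.66 azi -86.89 Mz 0.396 J7 -0.403 [-5.6  4.   5. ]
77.7 t 15.76 q7 -89.96 azi -87.18 Mz 0.415 J7 -0.416 [-6.1  3.3  4.6]
78.0 t 16.11 q7 -90.26 azi -87.48 Mz 0.443 J7 -0.428 [-5.2  4.7  4.5]
78.3 t 16.46 q7 -90.56 azi -87.78 Mz 0.419 J7 -0.441 [-4.   3.   4.4]
```

Torque rises at 2.4 N m/rad, so the carrier is already yielding (spec 2.5). From the touch bracket and the torque, give is now between 0.031 and 0.073 rad. Another 1.4° puts it at 0.055–0.097 rad at about 0.50 N m, which is within the gentle range on every reading. I hold there for 0.7 s.

```bash
python3 - <<'E'
from h import *
q=np.load('q0.npy'); d=float(np.load('d.npy'))
for k in range(4):
    d+=.35; g=q.copy(); g[6]-=d; robot.goto_joints(g); M,J,q7=st('%.2f'%d)
    if M>.54 or J<-.54: break
np.save('pics/cw6.npy',eyes.camera_params('wrist'),allow_pickle=True); save('wrist','w6')
robot.wait(.6); st('held'); print(telemetry.read_grip_width())
for d in (77.5,76,75,74,73,71,68):
    g=q.copy(); g[6]-=d; robot.goto_joints(g); st('%.2f'%d)
E
```

```text
78.65 t 16.81 q7 -90.91 azi -88.13 Mz 0.451 J7 -0.456 [-6.8  4.2  4.5]
79.00 t 17.16 q7 -91.26 azi -88.47 Mz 0.461 J7 -0.471 [-6.   3.6  5.1]
79.35 t 17.51 q7 -91.60 azi -88.82 Mz 0.480 J7 -0.485 [-6.3  4.3  4.5]
79.70 t 17.86 q7 -91.96 azi -89.17 Mz 0.492 J7 -0.500 [-5.6  3.6  3.3]
held t 18.61 q7 -91.95 azi -89.17 Mz 0.488 J7 -0.494 [-5.7  3.7  4.9]
0.05555473607591461
77.50 t 18.96 q7 -89.76 azi -86.98 Mz 0.415 J7 -0.371 [-5.4  3.5  4.8]
76.00 t 19.31 q7 -88.26 azi -85.49 Mz 0.363 J7 -0.321 [-5.7  3.3  3.7]
75.00 t 19.66 q7 -87.27 azi -84.51 Mz 0.255 J7 -0.264 [-5.6  4.6  4.5]
74.00 t 20.01 q7 -86.29 azi -83.55 Mz 0.010 J7 -0.026 [-5.3  4.7  4.8]
73.00 t 20.36 q7 -85.29 azi -82.55 Mz 0.046 J7 -0.014 [-5.1  4.3  5.3]
71.00 t 20.71 q7 -83.28 azi -80.53 Mz 0.119 J7 -0.094 [-4.4  3.7  4.7]
68.00 t 21.06 q7 -80.28 azi -77.53 Mz 0.117 J7 -0.074 [-5.1  3.2  4.7]
```

View pics/w6.png

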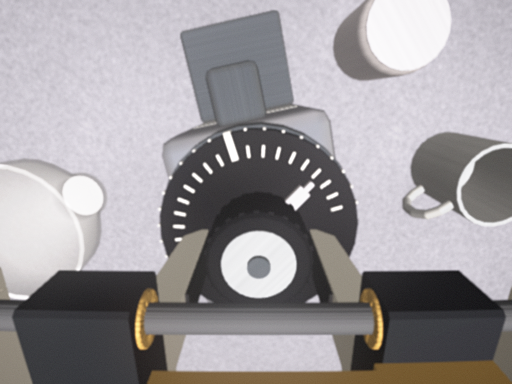

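The press held at 0.49 N m for over 0.7 s. On the way back the torque left the spring at an azimuth of about −84.5°, so give peaked near 4.6° (0.08 rad), under the 0.12 limit. In the picture the pointer is still at (300,195) in the jaws and the mark at (231,147). I turn back to the mark.

```bash
python3 - <<'E'
from h import *
q=np.load('q0.npy')
for d in (50,33,17.4):
    g=q.copy(); g[6]-=d; robot.goto_joints(g); st('%.2f'%d)
robot.wait(.2); c=eyes.camera_params('wrist'); np.save('pics/cw7.npy',c,allow_pickle=True); save('wrist','w7')
print(telemetry.read_eef_pos(),telemetry.read_grip_width())
im=cv2.imread('pics/w7.png'); cv2.imwrite('pics/z7.png',cv2.resize(im[110:310,160:360],(600,600),interpolation=cv2.INTER_CUBIC))
E
```

```text
50.00 t 21.56 q7 -62.28 azi -59.54 Mz 0.124 J7 -0.051 [-4.7  3.1  4.5]
33.00 t 22.04 q7 -45.28 azi -42.56 Mz 0.147 J7 -0.044 [-5.1  2.7  3.6]
17.40 t 22.51 q7 -30.19 azi -27.47 Mz 0.125 J7 0.095 [-4.5  1.7  4.4]
[0.49324381 0.10024042 0.21892412] 0.05556468555563019
```

View pics/z7.png

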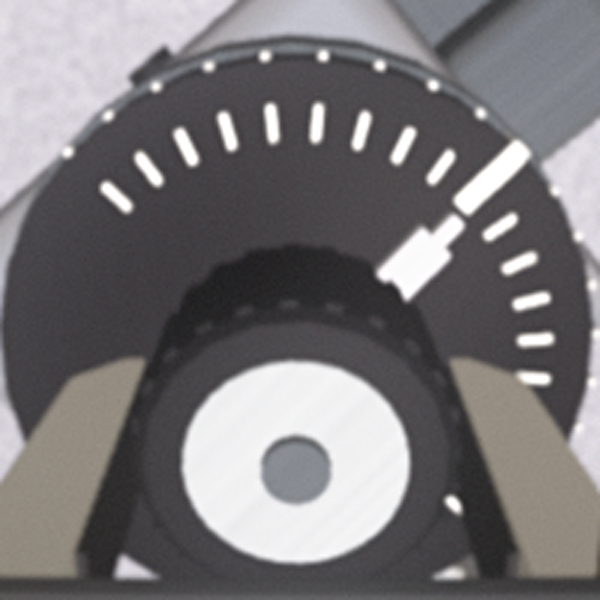

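The pointer tip (crop 456,222) and the mark's inner end (crop 466,204) nearly line up. I put this in metric terms using the true heights.

```bash
cat > an.py <<'E'
from h import *
def ang(f,boxm,boxp,zm=.2,zp=.214):
    c=np.load('pics/c'+f+'.npy',allow_pickle=True).item(); g=cv2.cvtColor(cv2.imread('pics/'+f+'.png'),cv2.COLOR_BGR2GRAY)
    n,l,s,ce=cv2.connectedComponentsWithStats((g>150).astype(np.uint8))
    P=onplane(c,ce,.207)
    gm=g.astype(float)
    def axisfit(px,z,u):
        ys,xs=px; Q=onplane(c,np.c_[xs,ys],z)[:,:2]; m=Q.mean(0); 
        w=np.linalg.svd(Q-m)[2][0]; w*=np.sign(w@(m-u)); d=m-u; r=np.hypot(*(Q-u).T)
        return m,np.degrees(np.arctan2(d[1],d[0])),np.degrees(np.arctan2(w[1],w[0])),r.min(),r.max()
    u=np.array(U)
    res={}
    for nm,(x0,y0,x1,y1),z in(('mark',boxm,zm),('ptr',boxp,zp)):
        sel=[i for i in range(1,n) if x0<ce[i][0]<x1 and y0<ce[i][1]<y1]
        for i in sel: print(nm,s[i][4],ce[i].round(1),*[np.round(v,4) for v in axisfit(np.where(l==i),z,u)])
E
python3 - <<'E'
import an
from an import *
g=cv2.cvtColor(cv2.imread('pics/w7.png'),cv2.COLOR_BGR2GRAY)
c=np.load('pics/cw7.npy',allow_pickle=True).item()
n,l,s,ce=cv2.connectedComponentsWithStats((g>190).astype(np.uint8)); 
cap=[i for i in range(1,n) if abs(ce[i][0]-258)<6 and abs(ce[i][1]-265)<8]; 
cn=max(cv2.findContours(((g>170).astype(np.uint8)[220:302,205:310]).copy(),0,1)[0],key=cv2.contourArea); e=cv2.fitEllipse(cn)
u=onplane(c,[np.array(e[0])+[205,220]],.244)[0]; print('cap axis',e,u)
for U in ([.4932,.1003],u[:2]):
    an.U=U; ang('w7',(310,155,340,182),(285,178,318,212))
E
```

```text
cap axis ((53.198238372802734, 43.63383483886719), (65.99308776855469, 74.56260681152344), 90.93340301513672) [0.49504692 0.10088865 0.244     ]
mark 258 [323.8 168.5] [0.5484 0.1177] 17.4705 18.4111 0.0488 0.067
ptr 390 [299.9 195.1] [0.5286 0.1138] 20.9054 19.0421 0.0297 0.0482
mark 258 [323.8 168.5] [0.5484 0.1177] 17.4633 18.4111 0.0469 0.065
ptr 390 [299.9 195.1] [0.5286 0.1138] 21.0792 19.0421 0.0277 0.0463
```

```bash
cat > ring.py <<'E'
from h import *
def ring(f,z=.2,lo=.045,hi=.058,amax=90):
    c=np.load('pics/c'+f+'.npy',allow_pickle=True).item(); g=cv2.cvtColor(cv2.imread('pics/'+f+'.png'),cv2.COLOR_BGR2GRAY)
    n,l,s,ce=cv2.connectedComponentsWithStats((g>130).astype(np.uint8))
    P=onplane(c,ce,z)[:,:2]; u=np.array([.4945,.1003])
    for it in range(3):
        r=np.hypot(*(P-u).T); k=[i for i in range(1,n) if lo<r[i]<hi and 10<s[i,4]<110]
        A=np.c_[2*P[k],np.ones(len(k))]; x=np.linalg.lstsq(A,(P[k]**2).sum(1),rcond=None)[0]; u=x[:2]
    a=np.degrees(np.arctan2(*(P[k]-u).T[::-1])); ph=np.degrees(np.angle(np.exp(1j*np.radians(a*36)).mean()))/36
    print(f,'centre',u,'R',np.sqrt(x[2]+u@u),len(k),'grid phase mod10 %.2f'%(ph%10),np.sort(a).round(1))
    return u,ph%10
if __name__=='__main__':
    for f in('w1','w4','w6','w7'): ring(f)
E
python3 ring.py
```

```text
w1 centre [0.49619226 0.1005729 ] R 0.05069769380412874 19 grid phase mod10 8.01 [-73.3 -63.4 -53.5 -43.2 -33.1 -22.9 -12.7  -2.6   7.9  18.2  28.3  38.6
  48.7  59.   69.1  78.9  89.3  99.4 109.6]
w4 centre [0.4945946  0.10028144] R 0.05121960928627973 15 grid phase mod10 7.88 [-42.1 -32.  -22.1 -12.   -2.1   7.9  27.9  37.8  47.9  57.9  67.9  77.8
  87.8  97.8 107.8]
w6 centre [0.49461449 0.10043131] R 0.051175420251676484 16 grid phase mod10 7.94 [-72.2 -62.2 -52.1 -42.1 -32.1 -22.1 -12.   -2.1   8.   28.   37.9  48.
  58.   68.   78.   87.9]
w7 centre [0.49515104 0.10078341] R 0.05068064260523292 14 grid phase mod10 7.80 [-72.8 -22.9 -12.9  -2.7   7.3  27.6  37.7  47.9  58.   68.1  78.3  88.4
  98.4 108.6]
```

```bash
python3 - <<'E'
import an
from an import *
A={'w3':-9.99,'w4':-43.59,'w6':-89.17,'w7':-27.47}
for f in A:
    for U in ([.4946,.1004],):
        an.U=U; print(f,A[f],'target rel:'); ang(f,(0,0,1,1),(285,178,312,212),zp=.213)
    c=np.load('pics/c'+f+'.npy',allow_pickle=True).item()
    g=cv2.cvtColor(cv2.imread('pics/'+f+'.png'),cv2.COLOR_BGR2GRAY)
    cn=max(cv2.findContours(((g>170).astype(np.uint8)[220:302,205:310]).copy(),0,1)[0],key=cv2.contourArea); e=cv2.fitEllipse(cn)
    print('cap',onplane(c,[np.array(e[0])+[205,220]],.244)[0])
    n,l,s,ce=cv2.connectedComponentsWithStats((g>150).astype(np.uint8))
    for i in range(1,n):
        if 285<ce[i][0]<312 and 178<ce[i][1]<212:
            ys,xs=np.where(l==i); k=(xs>=xs.max()-5)|(ys<=ys.min()+2); Q=onplane(c,np.c_[xs,ys],.213)[:,:2]
            d=Q-[.4946,.1004]; r=np.hypot(*d.T); k=r>r.max()-.006; m=d[k].mean(0); print('tip ang',np.degrees(np.arctan2(m[1],m[0])),'rel azi',np.degrees(np.arctan2(m[1],m[0]))-A[f], r.max(),k.sum())
E
```

```text
w3 -9.99 target rel:
ptr 391 [299.9 195.2] [0.5232 0.123 ] 38.3207 36.1304 0.0281 0.0468
cap [0.49493998 0.10093959 0.244     ]
tip ang 38.074587956658625 rel azi 48.06458795665863 0.04676494171433512 78
w4 -43.59 target rel:
ptr 398 [299.9 195.4] [0.5309 0.1035] 4.8986 2.703 0.0282 0.0467
cap [0.4951598  0.10081896 0.244     ]
tip ang 4.718233159290602 rel azi 48.30823315929061 0.0467341453960082 77
w6 -89.17 target rel:
ptr 388 [299.7 195.3] [0.5224 0.0771] -40.0131 -42.7015 0.0282 0.0467
cap [0.49527107 0.10048068 0.244     ]
tip ang -40.38986418723547 rel azi 48.780135812764534 0.04668946177872464 75
w7 -27.47 target rel:
ptr 390 [299.9 195.1] [0.5286 0.1135] 21.0507 19.0421 0.0281 0.0468
cap [0.49504692 0.10088865 0.244     ]
tip ang 20.76308279906699 rel azi 48.23308279906699 0.04676848200095875 79
```

The marks put the long mark at 17.9°. The pointer reads 20.8° by tip position and 19.0° by its own direction, so it is about 2° counter-clockwise. I trim 2° clockwise, let go, lift, and check with the camera directly above the wheel axis, where height errors cancel.

```bash
python3 - <<'E'
from h import *
g=np.array(telemetry.read_q()); q=np.load('q0.npy'); 
g=q.copy(); g[6]-=19.2; robot.goto_joints(g); st('trim')
robot.wait(.2); p=telemetry.read_eef_pos(); robot.ungrasp(); robot.wait(.2); print(telemetry.read_grip_width(),azi()[0])
a=azi()[0]
robot.move_linear([p[0],p[1],.33],None,max_speed=.12)
# camera above axis: camera offset from TCP is 0.0808 at azimuth a+90
A=np.radians(a+90); t=np.array([.4945,.1004])-.0808*np.array([np.cos(A),np.sin(A)])
robot.move_linear([*t,.36],None,max_speed=.15); robot.wait(.3)
c=eyes.camera_params('wrist'); np.save('pics/cw8.npy',c,allow_pickle=True); save('wrist','w8'); print(rays(c,[[256,192]])[0],telemetry.read_time_s())
im=cv2.imread('pics/w8.png'); cv2.imwrite('pics/z8.png',cv2.resize(im[20:220,160:360],(600,600),interpolation=cv2.INTER_CUBIC))
E
```

```text
trim t 23.11 q7 -31.98 azi -29.28 Mz -0.146 J7 0.091 [-4.6  2.8  5.1]
0.09289595664236949 -29.195964596687972
[0.49649071 0.10169789 0.52558108] 26.4333
```

View pics/w8.png

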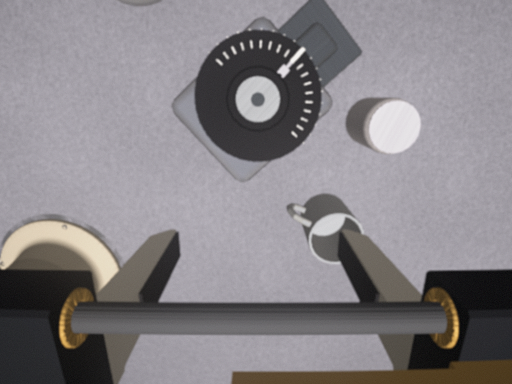

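View pics/z8.png

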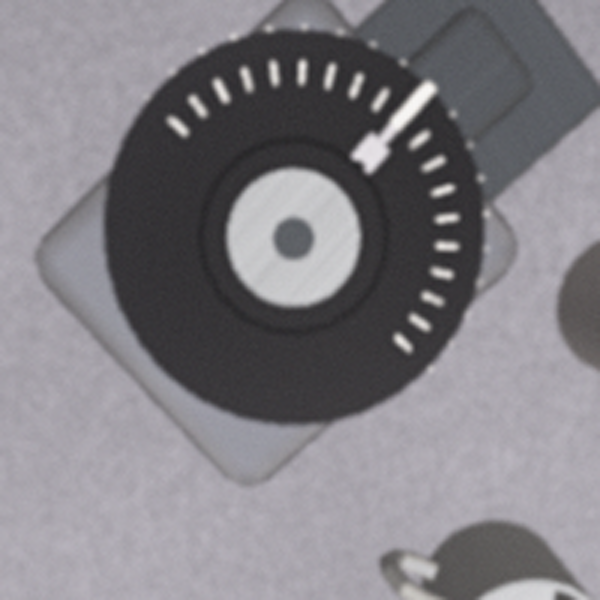

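The pointer and the long mark now form one straight line, from crop (368,155) to (432,90). I check it with numbers.

```bash
python3 - <<'E'
from ring import *
uR,ph=ring('w8')
c=np.load('pics/cw8.npy',allow_pickle=True).item(); g=cv2.cvtColor(cv2.imread('pics/w8.png'),cv2.COLOR_BGR2GRAY)
t=((g>130).astype(np.uint8))
cn=max(cv2.findContours(t[70:128,225:280].copy(),0,1)[0],key=cv2.contourArea); e=cv2.fitEllipse(cn); uc=onplane(c,[np.array(e[0])+[225,70]],.244)[0][:2]; print('cap axis',uc)
n,l,s,ce=cv2.connectedComponentsWithStats(t)
for i in range(1,n):
    if 275<ce[i][0]<310 and 40<ce[i][1]<80 and s[i,4]>40:
        ys,xs=np.where(l==i); w=g[ys,xs].astype(float)
        for u in (uR,uc):
          for z,lo,hi in((.213,.025,.038),(.213,.038,.046),(.2,.048,.066)):
            d=onplane(c,np.c_[xs,ys],z)[:,:2]-u; r=np.hypot(*d.T); k=(r>lo)&(r<hi)
            m=np.average(d[k],axis=0,weights=w[k]); print(i,lo,hi,k.sum(),'ang %.2f'%np.degrees(np.arctan2(m[1],m[0])))
E
```

```text
w8 centre [0.49493633 0.10053145] R 0.0510709787726719 18 grid phase mod10 7.90 [-72.  -62.1 -52.1 -42.2 -32.3 -22.2 -12.1  -2.1   7.8  27.7  37.9  47.9
  58.1  67.9  78.1  87.9  98.1 108. ]
cap axis [0.49505566 0.10068453]
14 0.025 0.038 83 ang 17.61
14 0.038 0.046 47 ang 17.78
14 0.048 0.066 107 ang 17.76
14 0.025 0.038 85 ang 17.42
14 0.038 0.046 48 ang 17.67
14 0.048 0.066 106 ang 17.66
```

Pointer at 17.7–17.8°, mark at 17.8–17.9°, so they agree within about 0.3°. The fingers are clear, so I hand in.

```bash
python3 - <<'E'
from h import *
save('top','top9'); c=eyes.camera_params('top')
for p in ('top0','top9'):
    g=cv2.cvtColor(cv2.imread('pics/'+p+'.png'),cv2.COLOR_BGR2GRAY).astype(int)
    print(p,[np.round(cv2.connectedComponentsWithStats((g[y-16:y+16,x-16:x+16]>170).astype(np.uint8))[3][1:2],1).tolist() for x,y in((180,224),(293,165),(330,211))])
print(telemetry.read_time_s()); robot.sign_off()
E
```

```text
top0 [[[15.4, 15.2]], [[16.3, 14.4]], [[12.5, 7.5]]]
top9 [[[15.4, 15.2]], [[16.4, 14.3]], [[13.0, 7.0]]]
26.4833
the job is handed in; nothing more can be done
```

The wheel has been turned to burr touch, pressed gently, set back to the long mark and released. The job was handed in at about 26.5 s of the 69 s allowed; no verdict is reported.

- **Burr touch:** I pinched the wheel with 20 N and turned it clockwise. The burrs touched about 75° from the start, roughly 57° clockwise of the long mark.
- **Press:** I held about 0.49 N m for 0.7 s. The carrier gave about 0.08 rad, estimated from torque and angle, so it stayed below the 0.12 limit. The torque rose at 2.4 N m/rad, against 2.5 in the description.
- **Setting back:** I turned back to the mark, trimmed 2° clockwise, let go and lifted clear.
- **Final check:** Seen from nearly above, the pointer stands at 17.4–17.8° and the mark at 17.7–17.9°. That is within about 0.5°, or 0.4 mm. The wheel is well away from burr touch.
- **Things around the grinder:** In the top picture, bright spots on the hopper, tin and jug moved by less than a pixel, which is camera noise.
- **Readings that disagreed:** The oblique close-up before the trim gave the pointer 0.8–3.2° off the mark, depending on the method, so I relied on the overhead view. The camera's wheel axis was also about 1.5 mm in x from where the fingers found it, within the calibration error.

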